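Shim the load-cell beam and log the reading

ROBOT

A 6-joint arm with a two-finger parallel gripper is mounted at the origin on the work surface. World frame = base frame: x ahead of the robot, y to its left, z up, the work surface at z = 0. Lengths are in m, angles in rad, forces in N, time in s.
With the tool pointing down it reaches from about 0.325 to 1 m from the base axis. Payload 5.1 kg.
Tool frame: the origin (TCP) lies on the centre line of the jaws, within the pads' length; the fingertips stand 25 mm ahead of it and the grasp point (between the pads) lies 6 mm ahead of it (bot.tip_extent is the distance from the TCP to the fingertips, in m); z points along the fingers, y is the line along which they close (so a half turn about z gives the same grasp; the last joint's range is limited). The gripper opens to 85 mm and grips with 20 to 120 N. Pads are 22 mm wide; open, the fingers measure 114 mm over their backs; the gripper's body (76 mm by 85 mm) begins 54 mm behind the grasp point. The pads swing forward as they close: fully open they stand 13 mm farther back than shut.
Start: joints at [-1.286, 0.124, 1.65, -0, 1.367, -0.083], TCP at [0.234, -0.607, 0.256] pointing down, gripper open.
Joint ranges: [-2.61, 2.61], [-1.02, 2.33], [0.03, 2.71], [-1.35, 4.49], [0.32, 2.68], [-2.91, 2.91]. Speed limits (rad/s): [2.57, 2.57, 3.14, 3.14, 3.14, 3.14].

INTERFACE

Orientations are given as a unit quaternion [x, y, z, w].
In Python, from rig import bot gives the robot as it stands. The module is installed in compiled form; this text tells all that it offers.
- The arm moves only by the shell command python3 -m inch 'ROWS' [FORCE]. ROWS is JSON, a list that holds one entry, the list of rows, each a list of 5 numbers: the opening in per cent of the stroke, from 0 (shut) to 100 (fully open), then the shift along the tool's x, y, z in mm, then the turn about the tool's z in degrees. A call has 1 to 20 rows; each row shifts and turns the commanded pose from where the row before left it, along the tool's axes as they then stand; what a row does not reach is not made up. A row lasts 1/12 s, in which the tool goes at most 41.7 mm and 7.16 degrees, less where a joint would pass 70% of its speed; a pose out of reach is approached as far as the arm can. A call with a gripper value outside its range is refused whole. The fingers move at their own pace and stop on an object; FORCE is the grip in N (left out, the last holds). Time passes only in rows, so rows that do not move let the fingers close. It gives the time, the measured TCP pose, the force, the opening and the grip force at its end, in the units of the state.
- bot.get_state(): the state, without advancing time (a new reading comes with each control period).
- bot.read_camera(name): name is "scene" or "top" or "wrist"; returns a dict with "image" (400x640x3 uint8, red, green, blue), "fx", "fy", "cx", "cy" (pixels), "R" (3x3) and "t" (3): a world point X has camera coordinates R X + t; the wrist camera has in their place "tool_from_camera" (4x4, takes a point from camera to tool coordinates, whose origin is the TCP and whose axes are the flange's). Camera axes: x right, y down, z forward; pixel columns grow to the right and rows downward; lengths in m; the calibration is good to about 2 mm. A picture is of the moment at which its call begins: read the wrist's pose just before it. There is no depth.
- bot.finish_job(): hands the job in; it is judged then, once.
The state is a dict: "time_s": time; "joint_pos": joint angles; "qd": joint speeds; "joint_efforts": joint torques, N m; "position": TCP position; "eef_rot": TCP orientation; "force": force on the tool from outside, world axes, zero at the start; "torque": the same for the moment, N m; "gripper_width": finger opening in m; "grip_force": force on a finger pad.
Only numpy, scipy, OpenCV 4.12 (cv2) and the standard library are available. Lean on these libraries where they do the work, as an engineer would, in place of code of your own. Each camera call takes 0.05 s, during which the arm holds its last target. There are 200 camera calls.

TASK

Take spacer plates from the rack and lay them flat in the gap between the steel anvil and the brass beam of the load-cell stand, square and pushed back against the post, choosing plates that together leave less than 7 mm of gap under the beam; leave the plates you do not need on the rack. Then let go and, on the readout console, press the green key fully and then the white key fully; never press the red key, press no key before the gap is filled, and do not disturb the weight, the spare probe or the screwdriver.

Things in the scene. Friction and masses are not known exactly. Their poses are not given: they have to be found in the camera images.
- rack: wooden rack, fixed: board 90 (x) x 270 (y) x 12 mm with four raised ribs along x, each 58 long, 20 wide, with tops 45 mm above the table, at y = -105, -35, 35 and 105 mm. Origin: centre of its underside, on the table. A plate lies on each rib, within a few mm of its middle and nearly parallel to it; 34 mm is free between neighbouring plates. The ribs run along world y within 0.25 rad.
- plate10: yellow metal spacer plate, 64 (x) x 36 (y) x 10 (z) mm, about 60 g. Origin: centre of its underside; x along its length, z up. Lies flat on one of the rack's ribs, overhanging the rib by 8 mm on each long side and 3 mm at each end; which rib varies.
- plate14: blue metal spacer plate, 64 (x) x 36 (y) x 14 (z) mm, about 90 g. Origin: centre of its underside; x along its length, z up. Lies flat on one of the rack's ribs, overhanging the rib by 8 mm on each long side and 3 mm at each end; which rib varies.
- plate18: orange metal spacer plate, 64 (x) x 36 (y) x 18 (z) mm, about 110 g. Origin: centre of its underside; x along its length, z up. Lies flat on one of the rack's ribs, overhanging the rib by 8 mm on each long side and 3 mm at each end; which rib varies.
- plate26: bare aluminium metal spacer plate, 64 (x) x 36 (y) x 26 (z) mm, about 160 g. Origin: centre of its underside; x along its length, z up. Lies flat on one of the rack's ribs, overhanging the rib by 8 mm on each long side and 3 mm at each end; which rib varies.
- stand: load-cell stand, fixed: white base 130 x 120 x 12 mm (x from -55 to 75 mm); on it a steel anvil 20 mm wide (y), x from -24 to 32 mm, top 45 mm above the table; behind it a post 24 mm wide whose front face is at x = 32 mm, 230 mm high. Origin: on the table under the seat; -x is the open side from which plates are slid in along +x, and it looks to world +y within 0.25 rad.
- seat (a point): point on the anvil's top where a plate's underside centre lies when pushed back against the post; axes as the stand's. The plate then sticks out 24 mm in front of the head. The housing looms over it, so a gripper sliding a plate in by its front end must lean back from it some 30 to 40 degrees; gripping the long sides, fingers pass beside anvil and beam.
- head: measuring head on the post, fixed, height varies: brass beam 22 mm wide (y), 18 high, flat underside at this z = 0, x -8 to 32 mm; on it a blue housing 80 wide, x -8 to 66, z 18 to 103 mm, with a knob to z = 117 mm. Origin: on the beam's underside straight above the seat; axes as the stand's. Gap to fill = height of this origin above the seat, 35 to 50 mm.
- console: readout console, fixed: grey box 100 (x) x 150 (y) x 34 mm with a display strip and three keys on top. Origin: centre of its underside.
- green_key_top (a point): centre of the top face of the green round key (24 mm across) on the readout console; it is pressed straight down. The three keys stand in a row 45 mm apart, in an order that varies, key tops 56 mm above the table, 10 mm proud of a black round housing 40 mm across.
- white_key_top (a point): centre of the top face of the white round key (24 mm across) on the readout console; it is pressed straight down. The three keys stand in a row 45 mm apart, in an order that varies, key tops 56 mm above the table, 10 mm proud of a black round housing 40 mm across.
- red_key_top (a point): centre of the top face of the red round key (24 mm across) on the readout console; it is pressed straight down. The three keys stand in a row 45 mm apart, in an order that varies, key tops 56 mm above the table, 10 mm proud of a black round housing 40 mm across.
- green_key (a joint): travel of the green key in m: 0 up, grows to 0.006 fully down against a spring (4 N when fully down). It counts as pressed past 4 mm.
- white_key (a joint): travel of the white key in m: 0 up, grows to 0.006 fully down against a spring (4 N when fully down). It counts as pressed past 4 mm.
- red_key (a joint): travel of the red key in m: 0 up, 0.006 fully down against a 4 N spring. Must not be pressed (3 mm fails).
- weight: bystander: loose steel calibration weight standing on the table, 38 mm across, 54 mm high. Origin: centre of its underside.
- probe: bystander: loose dark spare probe standing upright, foot 54 mm across, 22 mm tube, 146 mm high. Origin: centre of its underside.
- driver: bystander: loose screwdriver lying on the table along its x, 150 mm long, handle to -x, orange handle. Origin: under its middle.
Not all that is in view belongs to the job. Of the things shaped like the plate14, the blue one is meant.

How it is judged:
By the outcome, as a careful person would: the job done as asked, in the order asked, and still so for the second after the job is handed in, with the robot touching nothing.
It also fails if it takes over 72 s, if anything falls off the work surface, if the arm or the gripper's body presses on something with over 40 N, if the wrist force passes 120 N, or if a joint passes its speed limit or range.

## Working session

There is one attempt and no reset: what is moved stays moved. The work goes in short steps, Python scripts to look and compute and a shell command to move; the robot and the scene stay as the last step left them, time stands still between calls to the robot, and variables do not carry over. Pictures are saved under pics/ and viewed, at most 10 in all, crops included, and the job is handed in when it is done.

```bash
mkdir -p pics
cat > h.py <<'E'
import numpy as np, cv2
from rig import bot
def save(name,fn):
    c=bot.read_camera(name); cv2.imwrite('pics/'+fn,c['image'][:,:,::-1]); np.save('pics/'+fn+'.npy',c,allow_pickle=True); return c
def ray(c,u,v,z):
    R=np.array(c['R']);t=np.array(c['t'])
    d=R.T@np.array([(u-c['cx'])/c['fx'],(v-c['cy'])/c['fy'],1]); o=-R.T@t
    return o+d*(z-o[2])/d[2]
def proj(c,X):
    p=np.array(c['R'])@np.array(X)+np.array(c['t']); return c['fx']*p[0]/p[2]+c['cx'],c['fy']*p[1]/p[2]+c['cy']
E
python3 - <<'E'
from h import *
for n in('scene','top'):
    c=save(n,n+'1.png');print(n,c['fx'],np.round(c['R'],3).tolist(),np.round(c['t'],3))
s=bot.get_state();print(s['position'],s['eef_rot'],s['time_s'])
E
```

```text
scene 369.7010500090719 [[-0.518, 0.855, -0.005], [0.737, 0.444, -0.51], [-0.434, -0.268, -0.86]] [ 0.247 -0.412  1.027]
top 414.3308187732135 [[-0.02, -1.0, -0.016], [-0.983, 0.022, -0.183], [0.183, 0.012, -0.983]] [0.066 0.583 0.824]
[ 0.23355538 -0.6060416   0.25515197] [ 9.83137711e-01  1.82864253e-01 -9.75982806e-05 -9.46842014e-04] 0.1
```

View pics/top1.png

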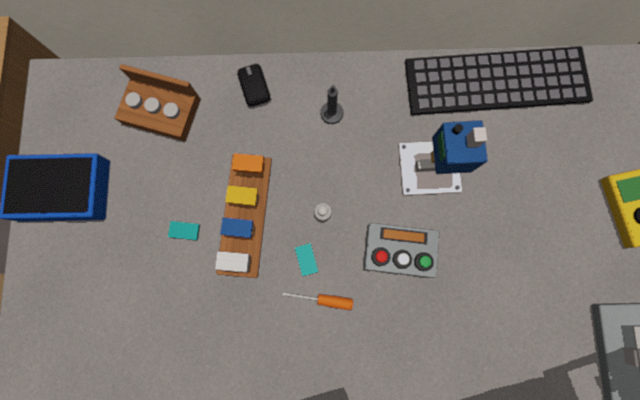

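View pics/scene1.png

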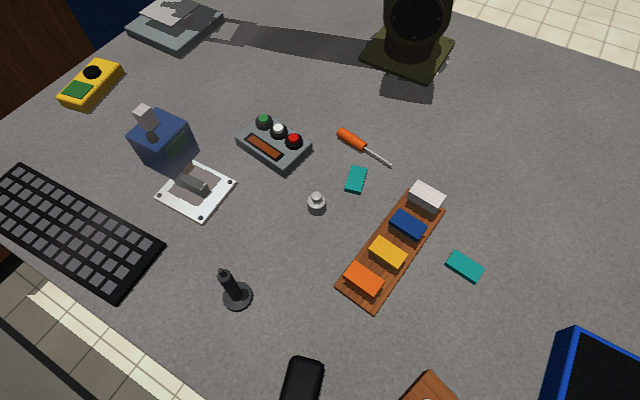

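The top view shows the rack with plates, top to bottom: orange (247,163), yellow (241,196), blue (237,228), aluminium (233,262). The stand is at (435,165) and opens to the left. Console keys: red (381,256), white (403,259), green (425,261).

Things that could be taken for plate14: the blue plate on the rack (237,228), and the loose teal plates at (184,231) and (306,259). I choose the blue one on the rack. Next, a close crop.

Run:
```python
from h import *
a=cv2.imread('pics/top1.png')
cv2.imwrite('pics/c1.png',cv2.resize(a[110:290,210:470],None,fx=3,fy=3,interpolation=cv2.INTER_CUBIC))
b=cv2.imread('pics/scene1.png')
cv2.imwrite('pics/c2.png',cv2.resize(b[95:230,120:250],None,fx=4.4,fy=4.4,interpolation=cv2.INTER_CUBIC))
print(bot.tip_extent)
```

```text
0.025
```

View pics/c1.png

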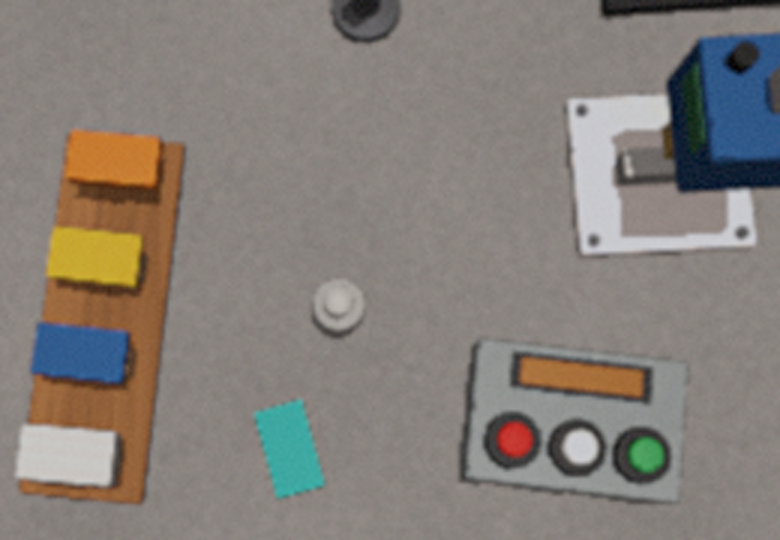

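View pics/c2.png

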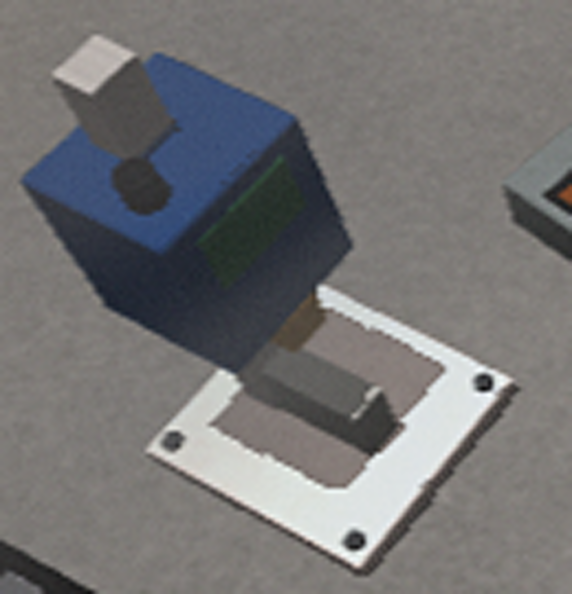

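The first crop confirms the four plates and the stand; the blue plate is at crop (82,353). The second shows the stand base corners at (512,383), (363,570), (150,450), and the housing's front corners. I'll fit the poses now.

```bash
cat > fit.py <<'E'
from h import *
from scipy.optimize import least_squares
T=np.load('pics/top1.png.npy',allow_pickle=True).item();S=np.load('pics/scene1.png.npy',allow_pickle=True).item()
t=lambda p:(p[0]/3+210-.33,p[1]/3+110-.33)
s=lambda p:(p[0]/4.4+120-.4,p[1]/4.4+95-.4)
obs=[ # cam,px,(x,y,z),head?
(T,t((568,99)),(-55,-60,12),0),(T,t((581,255)),(-55,60,12),0),(T,t((756,243)),(75,60,12),0),
(S,s((514,383)),(-55,60,12),0),(S,s((363,569)),(-55,-60,12),0),(S,s((148,450)),(75,-60,12),0),
(S,s((298,120)),(-8,40,103),1),(S,s((162,250)),(-8,-40,103),1),(S,s((352,243)),(-8,40,18),1),(S,s((238,374)),(-8,-40,18),1),(S,s((22,182)),(66,-40,103),1),
(T,t((701,37)),(-8,-40,103),1),(T,t((714,161)),(-8,40,103),1),(T,t((679,190)),(-8,40,18),1)]
# stand +x ~ world -y ; stand +y ~ ?
def X(p,q,hd):
    c,sn=np.cos(p[2]),np.sin(p[2]); x,y,z=np.array(q)/1000
    return np.array([p[0]+c*x-sn*y,p[1]+sn*x+c*y,z+hd*(.045+p[3])])
def res(p):
    r=[]
    for c,px,q,hd in obs:
        o=p[4:6] if c is T else p[6:8]
        r+=list(np.array(proj(c,X(p,q,hd)))+o-px)
    return np.r_[r,p[4:]/1.5]
for y0 in(-1.57,):
    for flip in (1,-1):
        if flip==-1: obs=[(c,px,(q[0],-q[1],q[2]),h) for c,px,q,h in obs]
        f=least_squares(res,[.6,-.3,y0,.04,0,0,0,0]); print(flip,f.cost,np.round(f.x,4),np.round(f.fun[:-4].reshape(-1,2),1).tolist())
# plates: 4 top-face corners in top crop
P={'orange':(18,[(68,131),(160,136),(156,186),(66,180)]),'yellow':(10,[(52,227),(142,233),(138,287),(48,280)]),'blue':(14,[(36,323),(128,329),(125,383),(32,375)]),'alu':(26,[(21,426),(118,430),(113,486),(17,480)])}
for k,(h,cs) in P.items():
    W=np.array([ray(T,*t(p),.045+h/1000) for p in cs]); d=(W[1]+W[2]-W[0]-W[3])/2; e=(W[2]+W[3]-W[0]-W[1])/2
    print(k,np.round(W.mean(0),4),'L,W',np.linalg.norm(d).round(4),np.linalg.norm(e).round(4),'ang',np.degrees(np.arctan2(d[1],d[0])).round(1))
for n,p in dict(red=(516,440),white=(577,447),green=(646,455)).items(): print(n,np.round(ray(T,*t(p),.056),4))
E
python3 fit.py
```

```text
1 9926.860851171634 [ 0.6483 -0.1934  0.8235  0.0725 -6.9253 -0.53    6.1062 11.7709] [[58.3, 21.6], [20.2, 9.1], [-83.4, -24.8], [-7.9, -8.9], [-28.4, -38.8], [25.3, 39.5], [5.1, 0.5], [-13.3, -18.9], [7.0, 5.2], [-10.8, -15.1], [20.2, 31.2], [24.9, 2.9], [-8.0, -5.4], [-9.0, -3.2]]
-1 8.720911217595749 [ 0.652  -0.1885 -1.5376  0.045  -0.0266 -0.2087  0.0449  1.0586] [[-0.0, -0.2], [0.4, -0.4], [0.7, 0.4], [0.2, -1.1], [-0.5, 0.1], [-0.6, 0.2], [0.4, -1.7], [-0.0, 0.7], [1.6, 0.9], [0.2, 1.2], [-1.4, -0.7], [-0.4, -1.0], [0.0, -0.1], [-0.7, 1.3]]
orange [0.6582 0.2041 0.063 ] L,W 0.0653 0.0364 ang -94.9
yellow [0.5886 0.2172 0.055 ] L,W 0.0643 0.0386 ang -95.5
blue [0.5202 0.2257 0.059 ] L,W 0.0649 0.037 ang -95.5
alu [0.4492 0.2308 0.071 ] L,W 0.0656 0.0367 ang -94.1
red [ 0.4539 -0.0742  0.056 ]
white [ 0.4483 -0.1155  0.056 ]
green [ 0.442  -0.1622  0.056 ]
```

```bash
cat >> h.py <<'E'
from scipy.spatial.transform import Rotation as Rot
def go(xyz,yaw=None):
    s=bot.get_state();R=Rot.from_quat(s['eef_rot']).as_matrix();y=np.degrees(np.arctan2(R[1,0],R[0,0]))
    print('t',round(s['time_s'],2),'pos',np.round(s['position'],4),'yaw',round(y,2),'w',round(s['gripper_width'],4),'F',np.round(s['force'],1),'gf',round(s['grip_force'],1))
    if xyz is None: return
    if yaw is not None:
        d=(y-yaw+180)%360-180; print('tool turn',round(d,2)); y=yaw
    a=np.radians(y);D=np.array(xyz)-s['position']
    print('after-turn tool shift mm',np.round(1000*np.array([D[0]*np.cos(a)+D[1]*np.sin(a),D[0]*np.sin(a)-D[1]*np.cos(a),-D[2]]),1))
def wcam(fn):
    s=bot.get_state();c=bot.read_camera('wrist');M=np.eye(4);M[:3,:3]=Rot.from_quat(s['eef_rot']).as_matrix();M[:3,3]=s['position']
    W=np.linalg.inv(M@np.array(c['tool_from_camera']));c['R']=W[:3,:3];c['t']=W[:3,3]
    cv2.imwrite('pics/'+fn,c['image'][:,:,::-1]); np.save('pics/'+fn+'.npy',c,allow_pickle=True); return c
E
python3 - <<'E'
from h import *
c=bot.read_camera('wrist');print(np.round(c['tool_from_camera'],3),c['fx'])
go((.64,.02,.26),85)
E
```

```text
[[ 0.001 -0.951 -0.31   0.079]
 [ 1.     0.001  0.001 -0.001]
 [-0.    -0.31   0.951 -0.118]
 [ 0.     0.     0.     1.   ]] 289.0270796708712
t 0.15 pos [ 0.2335 -0.6061  0.2553] yaw 21.07 w 0.0852 F [-0.6 -0.  -0.1] gf 0.0
tool turn -63.93
after-turn tool shift mm [659.2 350.3  -4.7]
```

```bash
python3 -m inch '[[[70,0,0,-9,-7.1],[70,0,0,-9,-7.1],[70,0,0,-9,-7.1],[70,0,0,-9,-7.1],[70,0,0,-9,-7.1],[70,0,0,-9,-7.1],[70,0,0,-9,-7.1],[70,0,0,-9,-7.1],[70,0,0,-9,-7.1]]]' && python3 -m inch '[[[70,33,17.5,0,0],[70,33,17.5,0,0],[70,33,17.5,0,0],[70,33,17.5,0,0],[70,33,17.5,0,0],[70,33,17.5,0,0],[70,33,17.5,0,0],[70,33,17.5,0,0],[70,33,17.5,0,0],[70,33,17.5,0,0],[70,33,17.5,0,0],[70,33,17.5,0,0],[70,33,17.5,0,0],[70,33,17.5,0,0],[70,33,17.5,0,0],[70,33,17.5,0,0],[70,33,17.5,0,0],[70,33,17.5,0,0],[70,33,17.5,0,0],[70,33,17.5,0,0]]]'
python3 -c "
from h import *
go((.65,.0,.15),92)"
```

```text
time_s: 0.9
position: [0.2336, -0.6063, 0.3372]
eef_rot: [0.735, 0.678, 0.0, -0.0]
force: [0.2, 0.5, 0.5]
gripper_width: 0.0599
grip_force: 0.0
time_s: 2.57
position: [0.6407, 0.0221, 0.3369]
eef_rot: [0.737, 0.676, -0.0, -0.0]
force: [-0.0, -0.3, -0.2]
gripper_width: 0.0598
grip_force: 0.0
t 2.57 pos [0.6407 0.0221 0.3369] yaw 84.99 w 0.0598 F [-0.  -0.3 -0.2] gf 0.0
tool turn -7.01
after-turn tool shift mm [-22.4   8.5 186.9]
```

```bash
python3 -m inch '[[[70,0,0,30,-7],[70,-4,2,31,0],[70,-4,2,31,0],[70,-4,2,31,0],[70,-4,2,31,0],[70,-4,0,32,0],[70,0,0,0,0]]]'
python3 -c "
from h import *
c=wcam('w1.png');go(None)"
```

```text
time_s: 3.15
position: [0.6439, 0.0004, 0.1424]
eef_rot: [0.695, 0.719, -0.005, -0.006]
force: [-2.0, -0.1, -0.6]
gripper_width: 0.0597
grip_force: 0.0
t 3.2 pos [6.457e-01 6.000e-04 1.462e-01] yaw 91.95 w 0.06 F [-0.  -0.2 -0.4] gf 0.0
```

View pics/w1.png

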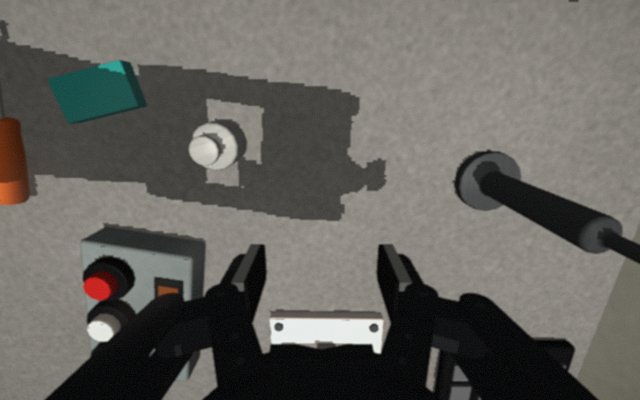

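The gripper hides the stand in this wrist view; the weight is at (215,145) and the probe at (490,180), both clear of my path. To fix the gap (about 45 mm), I'll touch the housing top lightly with the shut fingers.

```bash
python3 -m inch '[[[0,0,0,-36,0],[0,0,0,-36,0],[0,0,0,-36,0],[0,0,0,-36,0],[0,-39.5,-3,0,0],[0,-39.5,-3,0,0],[0,-39.5,-3,0,0],[0,-39.5,-3,0,0],[0,-39.5,-2,0,0],[0,0,0,20,0],[0,0,0,20,0],[0,0,0,14,0],[0,0,0,0,0],[0,0,0,0,0],[0,0,0,0,0]]]' && python3 -m inch '[[[0,0,0,2,0],[0,0,0,2,0],[0,0,0,0,0]]]' && python3 -m inch '[[[0,0,0,2,0],[0,0,0,1,0],[0,0,0,0,0]]]'
```

```text
time_s: 4.45
position: [0.6425, -0.1969, 0.2435]
eef_rot: [0.694, 0.72, 0.001, 0.001]
force: [0.2, 0.3, 0.9]
gripper_width: 0.0
grip_force: 0.0
time_s: 4.7
position: [0.6419, -0.1971, 0.2378]
eef_rot: [0.695, 0.719, 0.0, 0.0]
force: [0.3, 0.9, 0.1]
gripper_width: -0.0005
grip_force: 0.0
time_s: 4.95
position: [0.6415, -0.1972, 0.2339]
eef_rot: [0.695, 0.719, -0.0, -0.0]
force: [-0.4, 0.2, -0.6]
gripper_width: -0.0
grip_force: 0.0
```

```bash
python3 -m inch '[[[0,0,-4,3,0],[0,0,-4,3,0],[0,0,0,2,0],[0,0,0,0,0],[0,0,0,0,0]]]' && python3 -m inch '[[[0,0,0,1.5,0],[0,0,0,1.5,0],[0,0,0,0,0]]]' && python3 -m inch '[[[0,0,0,1,0],[0,0,0,1,0],[0,0,0,0,0]]]'
```

```text
time_s: 5.37
position: [0.6334, -0.1976, 0.226]
eef_rot: [0.695, 0.719, -0.0, -0.0]
force: [0.9, -0.4, -0.8]
gripper_width: 0.0001
grip_force: 0.0
time_s: 5.62
position: [0.6336, -0.1975, 0.223]
eef_rot: [0.695, 0.719, -0.0, -0.0]
force: [0.3, 0.2, -0.0]
gripper_width: 0.0002
grip_force: 0.0
time_s: 5.87
position: [0.6336, -0.1975, 0.221]
eef_rot: [0.695, 0.719, -0.0, -0.0]
force: [-0.9, -0.5, 0.6]
gripper_width: 0.0006
grip_force: 0.0
```

```bash
for i in 1; do python3 -m inch '[[[0,0,0,1,0],[0,0,0,1,0],[0,0,0,0,0]]]'; python3 -m inch '[[[0,0,0,1,0],[0,0,0,0,0]]]';  python3 -m inch '[[[0,0,0,1,0],[0,0,0,0,0]]]'; done
```

```text
time_s: 6.12
position: [0.6336, -0.1976, 0.219]
eef_rot: [0.695, 0.719, -0.0, -0.0]
force: [-0.3, -0.3, -0.1]
gripper_width: 0.0003
grip_force: 0.0
time_s: 6.28
position: [0.6336, -0.1976, 0.2181]
eef_rot: [0.695, 0.719, -0.0, -0.0]
force: [-0.6, -0.0, 0.1]
gripper_width: -0.0001
grip_force: 0.0
time_s: 6.45
position: [0.6336, -0.1976, 0.2171]
eef_rot: [0.695, 0.719, -0.0, -0.0]
force: [-0.4, -0.2, -1.1]
gripper_width: 0.0003
grip_force: 0.0
```

```bash
python3 -m inch '[[[0,0,0,0.7,0],[0,0,0,0,0]]]'; python3 -m inch '[[[0,0,0,0.7,0],[0,0,0,0,0]]]';  python3 -m inch '[[[0,0,0,0.7,0],[0,0,0,0,0]]]'
```

```text
time_s: 6.62
position: [0.6337, -0.1976, 0.2171]
eef_rot: [0.695, 0.719, 0.0, 0.0]
force: [-0.6, 0.5, 1.5]
gripper_width: -0.0001
grip_force: 1.0
time_s: 6.78
position: [0.6337, -0.1976, 0.217]
eef_rot: [0.695, 0.719, 0.0, 0.0]
force: [-2.5, 1.8, 3.8]
gripper_width: 0.0
grip_force: 2.4
time_s: 6.95
position: [0.6337, -0.1976, 0.217]
eef_rot: [0.695, 0.719, 0.0, 0.0]
force: [-3.3, 1.2, 6.3]
gripper_width: -0.0006
grip_force: 3.6
```

Contact comes at TCP z = 0.217, so the housing top is at 192 mm and the gap is 44 mm. I'll use aluminium 26 + blue 14 = 40 mm, which leaves 4 mm. Next I move to view those two plates.

```bash
python3 -m inch '[[[0,0,0,-30,6.5],[0,0,0,-30,0],[0,0,0,-27,0],[70,27,-15,0,0],[70,27,-15,0,0],[70,27,-15,0,0],[70,27,-15,0,0],[70,27,-15,0,0],[70,27,-15,0,0],[70,27,-15,0,0],[70,27,-15,0,0],[70,27,-15,0,0],[70,27,-15,5,0],[70,27,-15,30,0],[70,27,-15,30,0],[70,0,0,30,0],[70,0,0,0,0],[70,0,0,0,0]]]'
python3 -c "
from h import *
c=wcam('w2.png');go(None)"
```

```text
time_s: 8.45
position: [0.4795, 0.1377, 0.2075]
eef_rot: [0.734, 0.679, -0.002, -0.001]
force: [-0.2, -0.9, 0.3]
gripper_width: 0.0596
grip_force: 0.0
t 8.5 pos [0.481  0.1376 0.2098] yaw 85.46 w 0.0598 F [0.6 0.1 1.8] gf 0.0
```

View pics/w2.png

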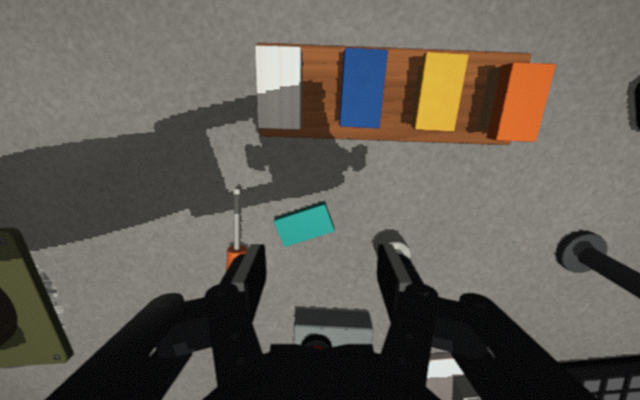

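The wrist view shows the aluminium plate at about (278,87) and the blue one at about (364,88). I'll zoom in for the corners.

```bash
python3 -c "
import cv2
a=cv2.imread('pics/w2.png');cv2.imwrite('pics/c3.png',cv2.resize(a[35:140,245:400],None,fx=5,fy=5,interpolation=cv2.INTER_CUBIC))"
```

```text
(no output)
```

View pics/c3.png

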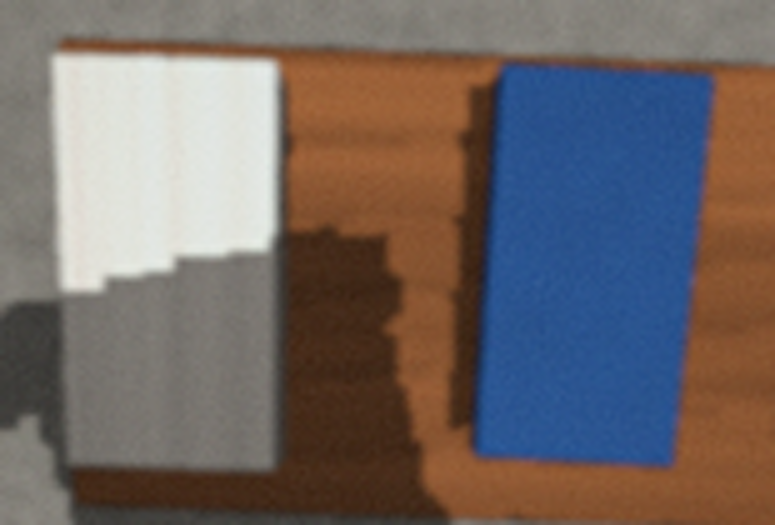

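Run:
```python
from h import *
c=np.load('pics/w2.png.npy',allow_pickle=True).item()
for k,h,cs in (('alu',26,[(53,56),(279,60),(278,470),(68,466)]),('blue',14,[(500,66),(712,74),(674,465),(474,458)])):
    W=np.array([ray(c,x/5+245-.4,y/5+35-.4,.045+h/1000) for x,y in cs]);d=(W[0]+W[1]-W[2]-W[3])/2
    m=W.mean(0);u=d/np.linalg.norm(d);g=m+u*.029
    print(k,m.round(4),np.linalg.norm(d).round(4),np.linalg.norm((W[1]+W[2]-W[0]-W[3])/2).round(4),'yaw',np.degrees(np.arctan2(u[1],u[0])).round(1),'grip',g.round(4))
    go((g[0],g[1],.066),np.degrees(np.arctan2(u[1],u[0])))
```

```text
alu [0.4496 0.2319 0.071 ] 0.0633 0.0359 yaw 84.0 grip [0.4526 0.2607 0.071 ]
t 8.5 pos [0.481  0.1376 0.2098] yaw 85.46 w 0.0598 F [0.6 0.1 1.8] gf 0.0
tool turn 1.49
after-turn tool shift mm [119.5 -41.2 143.8]
blue [0.5202 0.2265 0.059 ] 0.0634 0.0356 yaw 83.1 grip [0.5237 0.2553 0.059 ]
t 8.5 pos [0.481  0.1376 0.2098] yaw 85.46 w 0.0598 F [0.6 0.1 1.8] gf 0.0
tool turn 2.35
after-turn tool shift mm [122.   28.2 143.8]
```

```bash
python3 -m inch '[[[70,30,-10,0,0.8],[70,30,-10,0,0],[70,30,-10,0,0],[70,30,-10,20,0],[70,0,0,31,0],[70,0,0,31,0],[70,0,0,31,0],[70,0,0,20,0],[70,0,0,11,0],[70,0,0,0,0],[30,0,0,0,0],[30,0,0,0,0],[30,0,0,0,0],[30,0,0,0,0],[30,0,0,0,0],[30,0,0,0,0]]]' 60
python3 -c "
from h import *
go(None)"
```

```text
time_s: 9.83
position: [0.4538, 0.2617, 0.0681]
eef_rot: [0.739, 0.674, 0.003, 0.001]
force: [0.9, 0.2, 6.2]
gripper_width: 0.0352
grip_force: 60.5
t 9.83 pos [0.4538 0.2617 0.0681] yaw 84.68 w 0.0352 F [0.9 0.2 6.2] gf 60.5
```

```bash
python3 -m inch '[[[30,0,0,-10,0],[30,0,0,-20,0],[30,0,0,-33,0],[30,0,0,-33,0],[30,0,0,-33,-7.1],[30,-28.9,15.3,0,0],[30,-28.9,15.3,0,0],[30,-28.9,15.3,0,0],[30,-28.9,15.3,0,0],[30,-28.9,15.3,0,0],[30,-28.9,15.3,0,0],[30,-28.9,15.3,0,0],[30,-28.9,15.3,0,0],[30,-28.9,15.3,0,0],[30,-28.9,15.3,0,0],[30,-28.9,15.3,0,0],[30,-28.9,15.3,0,0],[30,0,0,0,0],[30,0,0,0,0]]]'
python3 -c "
from h import *
c=save('scene','s2.png')
cv2.imwrite('pics/s2c.png',cv2.resize(cv2.imread('pics/s2.png')[60:260,80:340],None,fx=3,fy=3,interpolation=cv2.INTER_CUBIC))
go((.6483,-.0786,.0715),91.9)"
```

```text
time_s: 11.42
position: [0.6457, -0.0814, 0.1941]
eef_rot: [0.697, 0.717, -0.0, -0.001]
force: [-0.1, 1.1, -1.4]
gripper_width: 0.0347
grip_force: 60.1
t 11.47 pos [ 0.6453 -0.0803  0.194 ] yaw 91.71 w 0.0349 F [-0.4  0.6 -1.9] gf 60.1
tool turn -0.19
after-turn tool shift mm [  1.6   3.1 122.5]
```

```bash
python3 -m inch '[[[30,1,3,30,0],[30,0,0,35,0],[30,0,0,35,0],[30,0,0,22,0],[30,0,0,0,0],[30,-20,0,0,0],[30,-20,0,0,0],[30,-10,0,0,0],[30,0,0,0,0],[30,0,0,0,0]]]'
python3 -c "
from h import *
go((.6503,-.1385,.0685),91.9)
save('top','t3.png');save('scene','s3.png')
a=cv2.imread('pics/t3.png')[110:210,380:520];b=cv2.imread('pics/s3.png')[90:230,120:270]
cv2.imwrite('pics/c4.png',np.hstack([cv2.resize(a,(400,286)),cv2.resize(b,(306,286))]))
cv2.imwrite('pics/c4.png',cv2.resize(b,None,fx=4,fy=4,interpolation=cv2.INTER_CUBIC))"
```

```text
time_s: 12.3
position: [0.6508, -0.1287, 0.0737]
eef_rot: [0.696, 0.718, 0.001, 0.001]
force: [-0.7, -0.2, -1.6]
gripper_width: 0.0351
grip_force: 60.2
t 12.3 pos [ 0.6508 -0.1287  0.0737] yaw 91.74 w 0.0351 F [-0.7 -0.2 -1.6] gf 60.2
tool turn -0.16
after-turn tool shift mm [-9.8 -0.8  5.2]
```

View pics/c4.png

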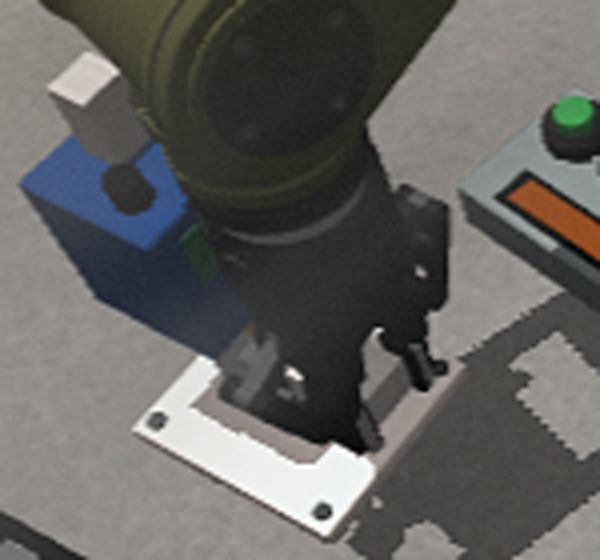

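The plate sits between the fingers over the anvil, square to the stand. I'll ease in the last 10 mm and watch the force.

```bash
python3 -m inch '[[[30,-3,0,0,0],[30,-3,-1,0,0],[30,0,0,0,0]]]';python3 -m inch '[[[30,-2,0,0,0],[30,-2,0,0,0],[30,0,0,0,0]]]';python3 -m inch '[[[30,0,0,2,0],[30,0,0,1.5,0],[30,0,0,0.7,0],[30,0,0,0,0]]]'
```

```text
time_s: 12.65
position: [0.6493, -0.135, 0.0722]
eef_rot: [0.696, 0.718, -0.0, -0.0]
force: [-0.5, -0.7, 0.3]
gripper_width: 0.0346
grip_force: 60.2
time_s: 12.9
position: [0.6496, -0.1393, 0.0722]
eef_rot: [0.696, 0.718, -0.0, 0.0]
force: [0.3, -0.6, -2.0]
gripper_width: 0.0352
grip_force: 60.2
time_s: 13.23
position: [0.6496, -0.139, 0.0682]
eef_rot: [0.696, 0.718, -0.0, -0.0]
force: [-1.7, 0.1, -0.1]
gripper_width: 0.0347
grip_force: 60.6
```

```bash
python3 -m inch '[[[30,-1.5,0,0,0],[30,-1.5,0,0,0],[30,0,0,0,0]]]';python3 -m inch '[[[30,0,0,0.5,0],[30,0,0,0.5,0],[30,0,0,0,0]]]'
```

```text
time_s: 13.48
position: [0.6499, -0.1422, 0.0682]
eef_rot: [0.696, 0.718, 0.0, 0.0]
force: [-0.4, 0.6, 0.5]
gripper_width: 0.0347
grip_force: 60.5
time_s: 13.73
position: [0.6499, -0.1421, 0.068]
eef_rot: [0.696, 0.718, -0.0, 0.0]
force: [-2.8, 1.6, 5.2]
gripper_width: 0.0344
grip_force: 61.2
```

```bash
python3 -m inch '[[[50,0,0,-0.5,0],[70,0,0,0,0],[70,0,0,0,0],[70,0,0,0,0],[70,0,0,0,0],[70,20,0,0,0],[70,40,0,0,0],[70,40,0,0,0],[100,10,0,-30,0],[100,0,0,-30,0],[100,0,0,0,-7],[100,0,0,0,-7],[100,0,0,0,-7],[100,0,0,0,-7]]]' && python3 -m inch '[[[100,0,0,0,-7],[100,0,0,0,-7],[100,0,0,0,-7],[100,0,0,0,-7],[100,0,0,0,-7],[100,0,0,0,-7],[100,0,0,0,-7],[100,0,0,0,-7],[100,0,0,0,-6],[100,0,0,0,0]]]'
python3 -c "
from h import *
print(np.round(bot.get_state()['joint_pos'],2))
go((.6479,-.0636,.062),181.9)
save('scene','s4.png')
b=cv2.imread('pics/s4.png')[90:230,120:270]
cv2.imwrite('pics/c5.png',cv2.resize(b,None,fx=4,fy=4,interpolation=cv2.INTER_CUBIC))"
```

```text
time_s: 14.9
position: [0.6463, -0.0319, 0.1277]
eef_rot: [0.499, 0.867, 0.0, 0.0]
force: [-0.8, -0.6, 1.3]
gripper_width: 0.0855
grip_force: 0.0
time_s: 15.73
position: [0.6462, -0.032, 0.1273]
eef_rot: [-0.016, 1.0, 0.0, -0.0]
force: [1.1, -0.1, -0.1]
gripper_width: 0.0855
grip_force: 0.0
[-0.13  0.23  1.76 -0.    1.16 -1.74]
t 15.73 pos [ 0.6462 -0.032   0.1273] yaw -178.13 w 0.0855 F [ 1.1 -0.1 -0.1] gf 0.0
tool turn -0.03
after-turn tool shift mm [ -0.7 -31.6  65.3]
```

View pics/c5.png

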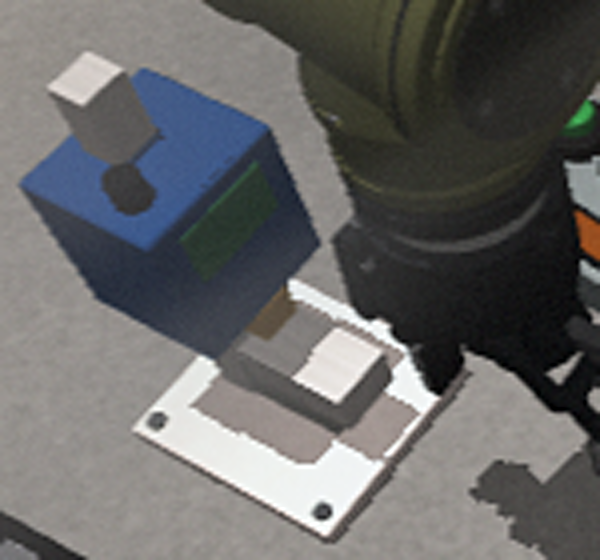

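The aluminium plate lies flat and square on the anvil under the beam. Now I push it back with the open finger.

```bash
python3 -m inch '[[[100,0,-10,20,0],[100,0,-10,25,0],[100,0,-11,20,0],[100,0,0,0,0],[100,0,-6,0,0],[100,0,-6,0,0],[100,0,-5,0,0],[100,0,-5,0,0],[100,0,-5,0,0],[100,0,0,0,0]]]';python3 -m inch '[[[100,0,-3,0,0],[100,0,-2,0,0],[100,0,0,0,0]]]'
```

```text
time_s: 16.62
position: [0.6489, -0.0909, 0.0638]
eef_rot: [-0.015, 1.0, -0.0, 0.001]
force: [-0.2, -0.0, -0.2]
gripper_width: 0.0855
grip_force: 0.0
time_s: 16.87
position: [0.6483, -0.0953, 0.0626]
eef_rot: [-0.015, 1.0, -0.0, 0.0]
force: [0.4, 0.3, 0.4]
gripper_width: 0.0852
grip_force: 0.0
```

```bash
python3 -m inch '[[[100,0,-2,0,0],[100,0,-2,0,0],[100,0,0,0,0]]]';python3 -m inch '[[[100,0,-1,0,0],[100,0,-1,0,0],[100,0,0,0,0]]]';python3 -m inch '[[[100,0,-1,0,0],[100,0,-1,0,0],[100,0,0,0,0]]]'
```

```text
time_s: 17.12
position: [0.6483, -0.0992, 0.0624]
eef_rot: [-0.015, 1.0, -0.0, -0.0]
force: [-0.3, 0.6, -0.3]
gripper_width: 0.0852
grip_force: 0.2
time_s: 17.37
position: [0.6484, -0.1003, 0.0625]
eef_rot: [-0.015, 1.0, 0.001, -0.0]
force: [0.5, 4.4, 1.5]
gripper_width: 0.0854
grip_force: 2.3
time_s: 17.62
position: [0.6484, -0.1004, 0.0626]
eef_rot: [-0.015, 1.0, 0.002, -0.0]
force: [-0.8, 11.0, 3.2]
gripper_width: 0.0852
grip_force: 5.7
```

Firm contact at the expected spot, so the first plate is seated. Next is the blue plate.

```bash
python3 -m inch '[[[100,0,15,0,0],[100,0,25,0,0],[64,0,0,-30,7],[64,0,0,-30,7],[64,0,0,-30,7],[64,0,0,-30,7],[64,0,0,-20,7],[64,0,0,0,7],[64,0,0,0,7],[64,0,0,0,7],[64,0,0,0,7],[64,0,0,0,7],[64,0,0,0,7],[64,0,0,0,7],[64,0,0,0,7],[64,0,0,0,7]]]' >/dev/null
python3 -c "
from h import *
go((.5232,.2553,.12),84)"
```

```text
t 18.95 pos [ 0.647 -0.063  0.202] yaw 83.43 w 0.0548 F [-0.7  0.4 -0.4] gf 0.0
tool turn -0.57
after-turn tool shift mm [ 303.6 -156.4   82. ]
```

```bash
python3 -m inch '[[[64,27.6,-14.2,0,-0.6],[64,27.6,-14.2,0,0],[64,27.6,-14.2,0,0],[64,27.6,-14.2,0,0],[64,27.6,-14.2,0,0],[64,27.6,-14.2,0,0],[64,27.6,-14.2,0,0],[64,27.6,-14.2,0,0],[64,27.6,-14.2,0,0],[64,27.6,-14.2,10,0],[64,27.6,-14.2,30,0],[64,0,0,30,0],[64,0,0,12,0],[64,0,0,0,0],[64,0,0,0,0]]]' >/dev/null
python3 -c "
from h import *
go((.5232,.2553,.070),84)"
```

```text
t 20.2 pos [0.5222 0.2529 0.1211] yaw 84.34 w 0.0548 F [-0.1 -0.5  0.4] gf 0.0
tool turn 0.34
after-turn tool shift mm [ 2.5  0.8 51.1]
```

```bash
python3 -m inch '[[[64,2,0.8,15,0],[64,0,0,20,0],[64,0,0,16,0],[64,0,0,0,0],[64,0,0,0,0],[30,0,0,0,0],[30,0,0,0,0],[30,0,0,0,0],[30,0,0,0,0],[30,0,0,0,0],[30,0,0,0,0]]]' 60; python3 -m inch '[[[30,0,0,-10,0],[30,0,0,-25,0],[30,0,0,-30,0],[30,0,0,-30,0],[30,0,0,-30,-4],[30,0,0,-10,-4],[30,0,0,0,0],[30,0,0,0,0]]]'
python3 -c "
from h import *
go((.6483,-.0786,.205),91.9)"
```

```text
time_s: 21.12
position: [0.5252, 0.2559, 0.0734]
eef_rot: [0.741, 0.672, 0.002, 0.001]
force: [-0.8, -0.8, 6.6]
gripper_width: 0.0337
grip_force: 59.9
time_s: 21.78
position: [0.5233, 0.2556, 0.2064]
eef_rot: [0.693, 0.721, 0.001, 0.0]
force: [-0.4, 0.1, -2.1]
gripper_width: 0.0337
grip_force: 59.9
t 21.78 pos [0.5233 0.2556 0.2064] yaw 92.27 w 0.0337 F [-0.4  0.1 -2.1] gf 59.9
tool turn 0.37
after-turn tool shift mm [-338.1  113.8    1.4]
```

```bash
python3 -m inch '[[[30,-30.7,10.3,0,0.4],[30,-30.7,10.3,0,0],[30,-30.7,10.3,0,0],[30,-30.7,10.3,0,0],[30,-30.7,10.3,0,0],[30,-30.7,10.3,0,0],[30,-30.7,10.3,0,0],[30,-30.7,10.3,0,0],[30,-30.7,10.3,0,0],[30,-30.7,10.3,0,0],[30,-30.7,10.3,0,0],[30,0,0,0,0],[30,0,0,30,0],[30,0,0,35,0],[30,0,0,25,0],[30,0,0,8,0],[30,0,0,0,0],[30,0,0,0,0],[30,0,0,0,0]]]' >/dev/null
python3 -c "
from h import *
go((.6483,-.0786,.1014),91.9)"
```

```text
t 23.37 pos [ 0.6495 -0.0781  0.1095] yaw 91.97 w 0.0338 F [ 0.7 -0.4  0.1] gf 60.0
tool turn 0.07
after-turn tool shift mm [-0.5 -1.2  8.1]
```

```bash
python3 -m inch '[[[30,0,-1,8,0],[30,-15,0,0,0],[30,-20,0,0,0],[30,0,0,0,0],[30,0,0,0,0]]]'; python3 -m inch '[[[30,0,0,1,0],[30,0,0,0,0]]]'; python3 -m inch '[[[30,0,0,0.7,0],[30,0,0,0,0]]]';python3 -m inch '[[[30,0,0,0.7,0],[30,0,0,0,0]]]'
```

```text
time_s: 23.78
position: [0.6489, -0.1146, 0.1003]
eef_rot: [0.696, 0.718, 0.0, 0.001]
force: [-0.3, -0.4, -0.2]
gripper_width: 0.0337
grip_force: 60.0
time_s: 23.95
position: [0.6488, -0.1132, 0.0989]
eef_rot: [0.695, 0.719, 0.0, 0.0]
force: [-1.7, -1.7, 0.9]
gripper_width: 0.0339
grip_force: 60.1
time_s: 24.12
position: [0.6488, -0.1128, 0.0983]
eef_rot: [0.695, 0.719, 0.0, 0.0]
force: [-0.7, -0.5, 1.6]
gripper_width: 0.0341
grip_force: 60.3
time_s: 24.28
position: [0.6489, -0.1127, 0.0977]
eef_rot: [0.695, 0.719, 0.0, 0.0]
force: [-1.1, 1.3, 3.8]
gripper_width: 0.0341
grip_force: 60.5
```

```bash
python3 -m inch '[[[30,0,0,-2.8,0],[30,0,0,0,0],[30,-5,0,0,0],[30,-4,0,0,0],[30,0,0,0,0]]]'; python3 -m inch '[[[30,-6,0,0,0],[30,-6,0,0,0],[30,0,0,0,0]]]'; python3 -m inch '[[[30,-4,0,0,0],[30,-3,0,0,0],[30,0,0,0,0]]]'
```

```text
time_s: 24.7
position: [0.6486, -0.1229, 0.0995]
eef_rot: [0.695, 0.719, -0.0, -0.0]
force: [0.5, -0.7, -1.2]
gripper_width: 0.0339
grip_force: 60.0
time_s: 24.95
position: [0.6491, -0.1353, 0.0997]
eef_rot: [0.695, 0.719, -0.0, 0.0]
force: [-0.9, 0.3, -1.3]
gripper_width: 0.0338
grip_force: 60.0
time_s: 25.2
position: [0.6494, -0.1417, 0.0998]
eef_rot: [0.695, 0.719, -0.0, 0.0]
force: [-0.9, -0.5, -1.9]
gripper_width: 0.0337
grip_force: 60.0
```

```bash
python3 -m inch '[[[30,0,0,1.8,0],[30,0,0,0,0],[40,0,0,0,0],[50,0,0,0,0],[70,0,0,0,0],[70,0,0,0,0],[70,0,0,0,0],[70,20,0,0,0],[70,40,0,0,0],[70,40,0,0,0],[100,10,0,-15,0],[100,0,0,-15,0],[100,0,0,0,-7],[100,0,0,0,-7],[100,0,0,0,-7],[100,0,0,0,-7]]]' && python3 -m inch '[[[100,0,0,0,-7],[100,0,0,0,-7],[100,0,0,0,-7],[100,0,0,0,-7],[100,0,0,0,-7],[100,0,0,0,-7],[100,0,0,0,-7],[100,0,0,0,-7],[100,0,0,0,-6],[100,0,0,0,0]]]'
python3 -c "
from h import *
go((.6484,-.0636,.078),181.9)"
```

```text
time_s: 26.53
position: [0.6466, -0.0325, 0.1298]
eef_rot: [0.498, 0.867, 0.0, 0.001]
force: [-0.1, -0.4, 1.0]
gripper_width: 0.0854
grip_force: 0.0
time_s: 27.37
position: [0.6464, -0.0326, 0.1295]
eef_rot: [-0.017, 1.0, -0.0, 0.001]
force: [0.0, -0.1, 0.5]
gripper_width: 0.0854
grip_force: 0.0
t 27.37 pos [ 0.6464 -0.0326  0.1295] yaw -178.0 w 0.0854 F [ 0.  -0.1  0.5] gf 0.0
tool turn 0.1
after-turn tool shift mm [ -1.  -31.1  51.5]
```

```bash
python3 -m inch '[[[100,-1,-10,15,0],[100,-1,-10,20,0],[100,0,-11,17,0],[100,0,0,0,0],[100,0,-6,0,0],[100,0,-6,0,0],[100,0,-5,0,0],[100,0,-5,0,0],[100,0,-5,0,0],[100,0,-4,0,0],[100,0,0,0,0]]]';python3 -m inch '[[[100,0,-2,0,0],[100,0,-2,0,0],[100,0,0,0,0]]]';python3 -m inch '[[[100,0,-1,0,0],[100,0,-1,0,0],[100,0,0,0,0]]]'
```

```text
time_s: 28.28
position: [0.6502, -0.0938, 0.0768]
eef_rot: [-0.017, 1.0, -0.0, 0.001]
force: [-0.2, 0.1, 0.2]
gripper_width: 0.0855
grip_force: 0.0
time_s: 28.53
position: [0.65, -0.0971, 0.0762]
eef_rot: [-0.017, 1.0, -0.0, 0.0]
force: [0.5, 0.9, 0.2]
gripper_width: 0.0855
grip_force: 0.0
time_s: 28.78
position: [0.65, -0.0991, 0.076]
eef_rot: [-0.017, 1.0, -0.0, -0.0]
force: [-0.3, 0.6, 0.7]
gripper_width: 0.0856
grip_force: 0.2
```

```bash
python3 -m inch '[[[100,0,-1,0,0],[100,0,-1,0,0],[100,0,0,0,0]]]';python3 -m inch '[[[100,0,-1,0,0],[100,0,-1,0,0],[100,0,0,0,0]]]'
```

```text
time_s: 29.03
position: [0.6501, -0.1002, 0.0761]
eef_rot: [-0.017, 1.0, 0.001, -0.0]
force: [-0.5, 5.8, 2.0]
gripper_width: 0.0856
grip_force: 2.3
time_s: 29.28
position: [0.6501, -0.1003, 0.0763]
eef_rot: [-0.017, 1.0, 0.002, -0.0]
force: [0.1, 11.6, 3.4]
gripper_width: 0.0854
grip_force: 5.7
```

Same stop position and a firm push, so both plates are flush against the post. I'll back off, check the stand and locate the keys.

```bash
python3 -m inch '[[[100,0,15,0,0],[100,0,30,0,0],[0,0,0,-35,0],[0,0,0,-35,0],[0,0,0,-35,0],[0,0,0,-35,0],[0,0,0,-35,0],[0,30,-20,0,0],[0,30,-20,0,0],[0,30,-20,0,0],[0,0,0,0,0],[0,0,0,0,0]]]' >/dev/null
cat > k.py <<'E'
from h import *
c=wcam('w6.png');go(None)
h=cv2.cvtColor(c['image'],cv2.COLOR_RGB2HSV)[:240]
def blob(m,n):
    k,l,st,ce=cv2.connectedComponentsWithStats(m.astype(np.uint8)*255)
    for i in sorted(range(1,k),key=lambda i:-st[i,4])[:3]:
        if st[i,4]>60: print(n,st[i,4],ce[i].round(1),ray(c,*ce[i],.056).round(4))
H,S,V=h[...,0],h[...,1],h[...,2]
blob((H>45)&(H<80)&(S>120)&(V>40),'green');blob(((H<5)|(H>174))&(S>150)&(V>60),'red');blob((S<25)&(V>180),'white')
save('scene','s6.png')
b=cv2.resize(cv2.imread('pics/s6.png')[90:230,120:260],None,fx=4,fy=4,interpolation=cv2.INTER_CUBIC)
w=cv2.resize(cv2.imread('pics/w6.png')[:,:],(240,150))
o=np.zeros((560,800,3),np.uint8);o[:,:560]=b;o[:150,560:]=w
t=save('top','t6.png');o[160:460,560:]=cv2.resize(cv2.imread('pics/t6.png')[120:220,390:470],(240,300),interpolation=cv2.INTER_CUBIC)
cv2.imwrite('pics/c6.png',o)
E
python3 k.py
```

```text
t 30.33 pos [ 0.5605 -0.1213  0.2512] yaw -178.09 w -0.0002 F [ 0.4 -0.2  0.2] gf 0.0
green 498 [283.   63.3] [ 0.4423 -0.1626  0.056 ]
red 500 [371.2  79.5] [ 0.4543 -0.0741  0.056 ]
white 1854 [264.3 210.5] [ 0.5987 -0.1855  0.056 ]
white 264 [324.2  70.1] [ 0.4472 -0.1217  0.056 ]
white 140 [467.6 177.8] [0.5522 0.042  0.056 ]
```

View pics/c6.png

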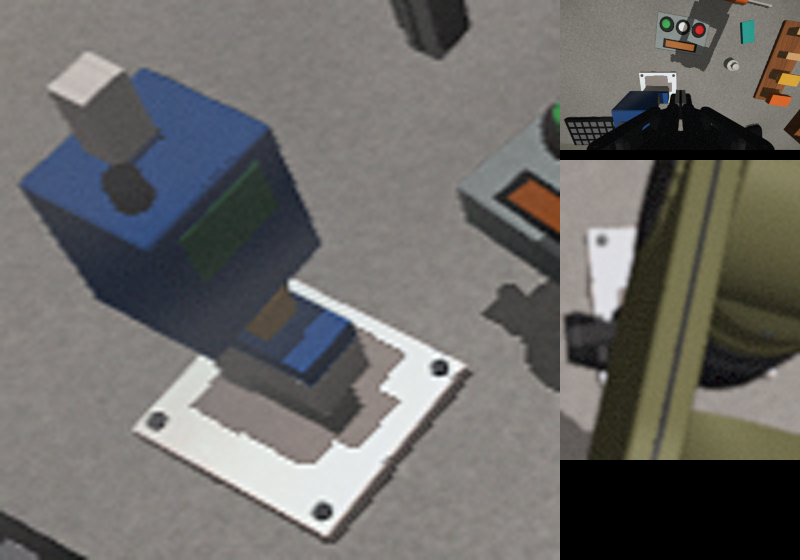

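The blue plate lies on the aluminium one under the beam, aligned and flush. The wrist view puts green at (0.442,-0.162), white at (0.448,-0.118) and red at (0.454,-0.074). Now the green key.

```bash
python3 -m inch '[[[0,30,-10,0,0],[0,30,-10,0,0],[0,30,-10,0,0],[0,28,-11,0,0],[0,0,0,35,0],[0,0,0,35,0],[0,0,0,35,0],[0,0,0,30,0],[0,0,0,0,0],[0,0,0,0,0],[0,0,0,0,0]]]' >/dev/null
python3 -c "
from h import *
go((.4422,-.1624,.085))"
```

```text
t 31.35 pos [ 0.4459 -0.1664  0.118 ] yaw -177.97 w -0.0003 F [-0.3  0.7  1.2] gf 0.0
after-turn tool shift mm [ 3.5  4.1 33. ]
```

```bash
python3 -m inch '[[[0,3.5,4,10,0],[0,0,0,12,0],[0,0,0,10,0],[0,0,0,0,0],[0,0,0,0,0]]]'; python3 -m inch '[[[0,0,0,3,0],[0,0,0,3,0],[0,0,0,3,0],[0,0,0,2,0],[0,0,0,0,0]]]'; python3 -m inch '[[[0,0,0,1,0],[0,0,0,1,0],[0,0,0,0,0]]]'
```

```text
time_s: 31.77
position: [0.4399, -0.1619, 0.0831]
eef_rot: [-0.017, 1.0, 0.0, -0.001]
force: [-0.1, -0.9, 0.3]
gripper_width: 0.0001
grip_force: 0.0
time_s: 32.18
position: [0.4413, -0.1626, 0.0749]
eef_rot: [-0.017, 1.0, -0.0, 0.0]
force: [-3.6, 1.1, 12.1]
gripper_width: 0.0001
grip_force: 5.7
time_s: 32.43
position: [0.4414, -0.1627, 0.0746]
eef_rot: [-0.017, 1.0, 0.0, -0.0]
force: [-10.5, 3.9, 24.0]
gripper_width: -0.0003
grip_force: 11.8
```

```bash
python3 -m inch '[[[0,0,0,-15,0],[0,0,0,-18,0],[0,-4,22,0,0],[0,-4.3,22,0,0],[0,0,0,0,0],[0,0,0,10,0],[0,0,0,10,0],[0,0,0,0,0],[0,0,0,0,0]]]';  python3 -m inch '[[[0,0,0,4,0],[0,0,0,3,0],[0,0,0,3,0],[0,0,0,2,0],[0,0,0,0,0]]]'
```

```text
time_s: 33.18
position: [0.4463, -0.1182, 0.0824]
eef_rot: [-0.017, 1.0, 0.001, -0.002]
force: [-0.3, 1.1, -0.5]
gripper_width: -0.0002
grip_force: 0.0
time_s: 33.6
position: [0.4477, -0.1186, 0.0747]
eef_rot: [-0.017, 1.0, -0.0, -0.001]
force: [-9.7, 1.1, 18.7]
gripper_width: 0.0
grip_force: 9.5
```

Both keys have been pressed fully. I'll raise the arm and hand in.

```bash
python3 -m inch '[[[0,0,0,-15,0],[0,0,0,-30,0],[0,0,0,-35,0],[0,0,0,-35,0],[0,0,0,0,0],[0,0,0,0,0],[0,0,0,0,0]]]'; python3 -c "
from rig import bot
print(bot.finish_job())"
```

```text
time_s: 34.18
position: [0.4471, -0.1179, 0.1866]
eef_rot: [-0.017, 1.0, 0.0, -0.0]
force: [-0.1, -0.2, -0.0]
gripper_width: 0.0001
grip_force: 0.0
the job is handed in; nothing more can be done
None
```

I laid the 26 mm aluminium and 14 mm blue plates in the 44 mm gap (about 4 mm left), flush against the post, pressed green and then white fully, and handed the job in at about 34 s; no verdict came back.

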